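# Find the spare injector nozzle in the lidded parts cases

## Task

The spare injector nozzle is in one of the three lidded steel cases. Open them one at a time from left to right, lifting each lid by its tab without forcing it and leaving it standing fully open, stop at the case that holds the nozzle, and set the nozzle down gently in the steel tray. Leave the cases beyond it shut, and leave the other contents and the things on the bench where they are.

Things in the scene. Friction and masses are not known exactly. Their poses are not given: they have to be found in the camera images.
- board: plywood board 170 (x) x 470 (y) x 12 mm, fixed to the bench; origin centre of its underside, x away from the robot, y to the left. The three cases are fixed on it
- case_left: left-hand parts case (left = +y), grey steel, fixed. Box 110 (x, deep) x 120 (y, wide) x 55 mm high, walls and floor 4 mm; origin centre of its underside, on the board's top; front towards its -x, roughly facing the robot. Lid 111 x 122 x 5 mm, 0.22 kg, flush with the box at front and sides: it cannot be caught there, only by its tab
- front_left (a point): middle of the left-hand case's front edge, at the height of the tab's underside (60 mm above the case's origin). The tab is flat steel on the lid's front edge, 40 mm wide (y), 4 mm thick, sticks out 21 mm in front of the box (131 mm from the hinge line). Its centre is up to 25 mm left or right of this point, not reported: see it or feel for it. Stays put below 60 N sideways; free space below it
- lid_left (a joint): lid of the left-hand case: 0 shut, grows as the front rises, stop at 2.0 rad. Hinge line along the case's y, 55 mm behind (x = +55 mm) and 55 mm above its origin; little friction. Falls shut if let go before upright (1.57), falls open to its stop past it
- case_mid: middle parts case (left = +y), grey steel, fixed. Same as the left-hand case, same axes and origin
- front_mid (a point): middle of the middle case's front edge, at the height of the tab's underside (60 mm above the case's origin). Tab as on the left-hand case, at its own unreported place within 25 mm of this point
- lid_mid (a joint): lid of the middle case: 0 shut, grows as the front rises, stop at 2.0 rad. Hinge line along the case's y, 55 mm behind (x = +55 mm) and 55 mm above its origin; little friction. Falls shut if let go before upright (1.57), falls open to its stop past it
- case_right: right-hand parts case (left = +y), grey steel, fixed. Same as the left-hand case, same axes and origin
- front_right (a point): middle of the right-hand case's front edge, at the height of the tab's underside (60 mm above the case's origin). Tab as on the left-hand case, at its own unreported place within 25 mm of this point
- lid_right (a joint): lid of the right-hand case: 0 shut, grows as the front rises, stop at 2.0 rad. Hinge line along the case's y, 55 mm behind (x = +55 mm) and 55 mm above its origin; little friction. Falls shut if let go before upright (1.57), falls open to its stop past it
- nozzle: the wanted part: injector nozzle, plain steel, 60 g, round, 54 mm long, 18 mm high as it lies; lies on the floor of one of the cases (any of the three), about along the case's x. Origin centre of its underside, own y along its length: the thick collar (18 mm wide) from y = +10 to +27 mm, the slimmer 10 mm stem from +10 to -25 mm
- nut_large: plain steel union nut 24 x 27 x 20 mm, loose in another of the cases; origin centre of its underside
- nut_small: plain brass union nut 19 x 22 x 16 mm, loose in the remaining case; origin centre of its underside
- tray: shallow open steel tray 160 (x) x 120 (y) x 20 mm, walls and floor 4 mm, fixed on the bench at the right; origin centre of its underside
- brush: bystander: brass brush with wooden back, 22 x 210 x 26 mm, lying along x; origin centre of its underside
- tin: bystander: blue tin with grey lid, 68 mm across, 34 mm high; origin centre of its underside
Not all that is in view belongs to the job. There is more than one size of the tray; the job needs the larger.

How it is judged:
On the way, in this order (a step that is already met when the one before it is completed fails the run):
1. the left-hand case is open (lid past 1.5 rad) (value of joint lid_left above 1.5 rad), for 0.2 s.
2. the nozzle is lifted clear of the cases (height (world z) of nozzle above 0.085 m), for 0.1 s.
At the end, for the whole second after the job is handed in: The nozzle rests in the tray (origin within 70 mm in x and 50 mm in y of the tray's middle, less than 24 mm above its underside) and is still; the left lid stands open past 1.5 rad; the middle and right lids each are either open past 1.5 rad or shut (below 0.1 rad) (x of nozzle in the frame of tray between -0.07 and 0.07 m and y of nozzle in the frame of tray between -0.05 and 0.05 m and z of nozzle in the frame of tray below 0.024 m and linear speed of nozzle below 0.02 m/s and value of joint lid_left above 1.5 rad and (value of joint lid_mid above 1.5 rad or value of joint lid_mid below 0.1 rad) and (value of joint lid_right above 1.5 rad or value of joint lid_right below 0.1 rad)); the robot touches nothing.
It fails at once if a case is opened while the one to its left has not been opened and left open ((value of joint lid_mid above 0.4 rad and value of joint lid_left below 1.2 rad) or (value of joint lid_right above 0.4 rad and value of joint lid_mid below 1.2 rad)).
It fails at once if a case beyond the one that holds the nozzle is opened (((x of nozzle in the frame of case_left between -0.055 and 0.055 m and y of nozzle in the frame of case_left between -0.06 and 0.06 m and z of nozzle in the frame of case_left below 0.05 m) and value of joint lid_mid above 0.4 rad) or ((x of nozzle in the frame of case_mid between -0.055 and 0.055 m and y of nozzle in the frame of case_mid between -0.06 and 0.06 m and z of nozzle in the frame of case_mid below 0.05 m) and value of joint lid_right above 0.4 rad) or (distance of nozzle from where it was at the start of the episode above 0.1 m and value of joint lid_mid between 0.4 and 1.2 rad and velocity of joint lid_mid above 0.3 rad/s) or (distance of nozzle from where it was at the start of the episode above 0.1 m and value of joint lid_right between 0.4 and 1.2 rad and velocity of joint lid_right above 0.3 rad/s)).
It fails at once if a case, its lid or tab is forced with more than 40 N (contact force between the fingers and case_left above 40 N or contact force between the arm and case_left above 40 N or contact force between the fingers and case_mid above 40 N or contact force between the arm and case_mid above 40 N or contact force between the fingers and case_right above 40 N or contact force between the arm and case_right above 40 N).
It fails at once if a nut, the brush or tin is moved by more than 40 mm (distance of any of nut_large, nut_small, brush, tin from where it was at the start of the episode above 0.04 m).
It fails at once if the nozzle is dropped or thrown (falls free faster than 0.7 m/s) (linear speed of nozzle above 0.7 m/s and contact force between the fingers and nozzle below 0.05 N).
It also fails if it takes over 72 s, if anything falls off the work surface, if the arm or the gripper's body presses on something with over 40 N, if the wrist force passes 120 N, or if a joint passes its speed limit or range.

## Robot

A 6-joint arm with a two-finger parallel gripper is mounted at the origin on a cart in front of the work surface, level with it; the furniture and walls round the work are solid. World frame = base frame: x ahead of the robot, y to its left, z up, the work surface at z = 0. Lengths are in m, angles in rad, forces in N, time in s.
With the tool pointing down it reaches from about 0.375 to 0.9 m from the base axis. Payload 3.1 kg.
Tool frame: the origin (TCP) lies between the finger pads; the fingertips stand 22 mm ahead of it and the grasp point (between the pads) lies 3 mm ahead of it; z points along the fingers, y is the line along which they close (so a half turn about z gives the same grasp; the last joint's range is limited). The gripper opens to 87 mm and grips with 3 to 60 N. Pads are 19 mm wide; open, the fingers measure 117 mm over their backs; the gripper's body (75 mm by 190 mm) begins 51 mm behind the grasp point.
Start: joints at [1.121, 0.527, 1.433, -0, 1.181, -0.178], TCP at [0.168, 0.602, 0.245] pointing down, gripper open.
Joint ranges: [-3.08, 3.08], [-0.75, 2.2], [0.22, 2.44], [-1.43, 4.57], [0, 2.65], [-2.85, 2.85]. Speed limits (rad/s): [2.79, 2.79, 3.14, 3.14, 3.14, 3.14].

## Interface

Orientations are given as a unit quaternion [x, y, z, w].
In Python, from rig import robot gives the robot as it stands.
- The arm moves only by the tool move_arm, never from a script. Its argument "series" is text: rows parted by semicolons, each of 6 numbers parted by spaces: the shift along the tool's x, y, z in mm, then the turn, a rotation vector about the tool's x, y, z in degrees. In form: dx dy dz ax ay az; .... A call has 1 to 8 rows; each row is the pose to reach, as a shift and turn from the pose commanded when the call began, along the tool's axes at that moment; what a row does not reach only later rows make up. A row lasts 1/12 s, in which the tool goes at most 41.7 mm and 7.16 degrees, less where a joint would pass 70% of its speed; a pose out of reach is approached as far as the arm can. A call with a gripper value outside its range is refused whole. "jaw" is the opening, from 0 (shut) to 1 (fully open), set as the call begins (left out, the last holds). The fingers move at their own pace and stop on an object; "newtons" is the grip in N (left out, the last holds). Time passes only in rows, so rows that repeat a pose let the fingers close. It gives the time, the measured TCP pose, the force, the opening and the grip force at its end, in the units of the state.
- robot.get_obs(): the state, without advancing time (a new reading comes with each control period).
- robot.camera(name): name is "scene" or "top" or "wrist"; returns a dict with "img" (420x560x3 uint8, red, green, blue), "mtx" (3x3 intrinsics, pixels), "distortion" ([k1, k2, p1, p2, k3] as OpenCV has them; the pictures are not rectified), "world_to_cam" (4x4, takes a point from world to camera coordinates). Camera axes: x right, y down, z forward; pixel columns grow to the right and rows downward; lengths in m; the calibration is good to about 2 mm. A picture is of the moment at which its call begins. There is no depth.
- robot.hand_in(): hands the job in; it is judged then, once.
Trained networks look in a picture, given as the dict that the camera call returned (one of the last four; its "shot" number tells which), for a name from the list of things; names that differ only in an ending like _2 or _b are one class to them, and where a whole thing is asked for, a point or a joint stands for the part that bears it (a point fixed in the world has none). Each returns a list of dicts, best first, with "p" (0 to 1); they miss things now and then, are a little off and sometimes report something else, mostly with a low value. They report only what shows in the picture. A call takes as long as a camera call. They do not tell look-alikes from the thing itself.
- robot.search_frame(picture, thing): "xyz" ([x, y, z] in m, in world coordinates, good to about 4 mm: the middle of the surface that is visible of it).
- robot.tip_of(picture, thing): "xyz" ([x, y, z] in m, in world coordinates, good to about 4 mm: a listed point, or the origin of a listed thing).
The state is a dict: "time": time; "q": joint angles; "joint_velocities": joint speeds; "joint_torque": joint torques, N m; "position": TCP position; "tool_rot": TCP orientation; "ft_force": force on the tool from outside, world axes, zero at the start; "moment": the same for the moment, N m; "grip_width": finger opening in m; "grip_force": force on a finger pad.
Only numpy, scipy, OpenCV 4.12 (cv2) and the standard library are available. Lean on these libraries where they do the work, as an engineer would, in place of code of your own. Each camera call takes 0.05 s, during which the arm holds its last target. There are 200 camera calls.

## Working session

There is one attempt and no reset: what is moved stays moved. The work goes in short steps, Python scripts to look and compute and a tool call to move; the robot and the scene stay as the last step left them, time stands still between calls to the robot, and variables do not carry over. Pictures are saved under pics/ and viewed, at most 11 in all, crops included, and the job is handed in when it is done.

Besides the shell and the picture viewer there is one more tool, called after "Call:" in YAML: its name, and indented under it one key for each argument. move_arm: Moves the arm, as the interface text tells. Its arguments: {"type":"object","properties":{"series":{"type":"string"},"jaw":{"type":"number"},"newtons":{"type":"number"}},"required":["series"]}

```bash
mkdir -p pics; ls; cat > h.py <<'E'
from rig import robot
import numpy as np, cv2
from scipy.spatial.transform import Rotation as R
def proj(c,p):
    M=c["world_to_cam"]; return cv2.projectPoints(np.array(p,float).reshape(-1,3),cv2.Rodrigues(M[:3,:3])[0],M[:3,3],c["mtx"],np.array(c["distortion"],float))[0].reshape(-1,2)
def ray(c,uv,z):
    n=cv2.undistortPoints(np.array(uv,float).reshape(-1,1,2),c["mtx"],np.array(c["distortion"],float)).reshape(-1,2)
    M=c["world_to_cam"];Rm=M[:3,:3];o=-Rm.T@M[:3,3]; d=np.c_[n,np.ones(len(n))]@Rm
    return o+d*((z-o[2])/d[:,2])[:,None]
def save(c,n): cv2.imwrite("pics/"+n,c["img"][:,:,::-1])
def tool(p,o=None):
    o=o or robot.get_obs(); return 1000*R.from_quat(o["tool_rot"]).inv().apply(np.array(p)-o["position"])
E
cat > a.py <<'E'
from h import *
o=robot.get_obs();print(o["position"],o["tool_rot"],o["ft_force"],o["grip_width"])
ims=[]
for n in["scene","top"]:
    c=robot.camera(n);ims.append(c["img"])
    for t in["board","case_left","case_mid","case_right","front_left","front_mid","front_right","tray","brush","tin"]:
        for r in robot.tip_of(c,t)[:2]: print(n,t,np.round(r["xyz"],3),round(r["p"],2),proj(c,r["xyz"])[0].round())
    save(c,n+".png")
E
python3 a.py
```

```text
pics
[0.16747517 0.60143846 0.24359224] [ 1.35483640e-01  9.90779014e-01 -1.01607031e-03 -3.08890434e-04] [-0.18838988  0.08209783 -0.15755879] 0.08702152546932289
scene board [ 0.588  0.017 -0.001] 0.63 [231. 190.]
scene board [0.595 0.18  0.011] 0.31 [205. 169.]
scene case_left [0.598 0.181 0.011] 0.96 [205. 168.]
scene case_left [ 0.679 -0.453  0.   ] 0.33 [352. 241.]
scene case_mid [0.596 0.016 0.013] 0.97 [233. 186.]
scene front_left [0.548 0.187 0.073] 0.85 [192. 160.]
scene front_mid [0.537 0.023 0.074] 0.9 [218. 180.]
scene front_right [ 0.522 -0.136  0.072] 0.91 [246. 203.]
scene tray [ 0.485 -0.366 -0.003] 0.84 [290. 262.]
scene tray [ 0.53  -0.659 -0.001] 0.56 [383. 310.]
scene brush [ 0.543 -0.53   0.001] 0.98 [346. 280.]
scene tin [ 0.677 -0.45   0.001] 0.78 [351. 241.]
top case_left [0.604 0.18  0.017] 0.6 [146. 202.]
top case_mid [0.594 0.022 0.014] 0.94 [197. 205.]
top case_right [ 0.576 -0.136  0.013] 0.98 [249. 210.]
top front_left [0.552 0.187 0.072] 0.82 [137. 215.]
top front_left [ 0.679 -0.451  0.001] 0.39 [351. 178.]
top front_mid [0.538 0.028 0.072] 0.8 [191. 220.]
top front_right [ 0.524 -0.138  0.073] 0.88 [249. 224.]
top front_right [ 0.577 -0.137  0.014] 0.3 [250. 210.]
top tray [ 0.533 -0.657  0.002] 0.77 [418. 224.]
top tray [ 0.483 -0.374 -0.006] 0.64 [328. 241.]
top brush [ 0.55  -0.532  0.003] 0.9 [378. 219.]
top tin [ 0.68  -0.452 -0.001] 0.76 [351. 178.]
top tin [0.551 0.188 0.069] 0.32 [137. 216.]
```

```bash
python3 - <<'E'
import cv2
a=cv2.imread("pics/top.png");b=cv2.imread("pics/scene.png")
x=cv2.resize(a[150:270,100:300],None,fx=4,fy=4,interpolation=2)[:,:800]
cv2.imwrite("pics/topz.png",x)
cv2.imwrite("pics/both.png",b)
E
```

```text
(no output)
```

View pics/topz.png

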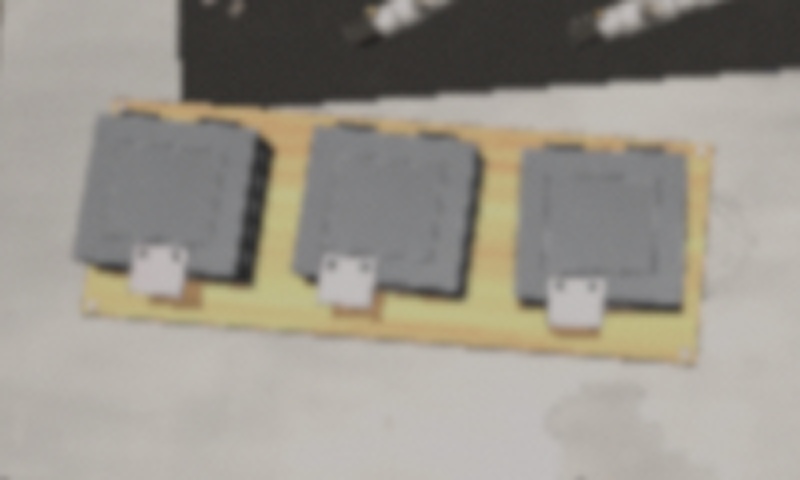

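View pics/both.png

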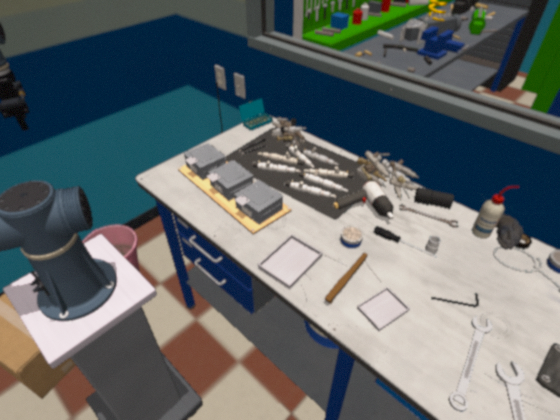

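View pics/top.png

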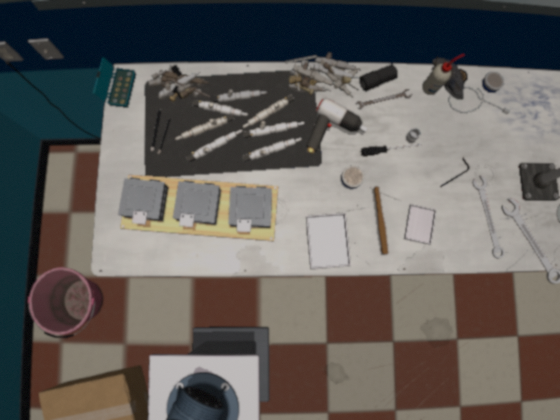

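Scene view: three cases at (205,165), (232,185) and (259,203). The tray-like things are at (290,262) and (383,308) in scene, or (328,241) and (420,224) in top. The one at (328,241) measures about 42x55 px against 29x38 px, so it is the larger tray and the one the job needs. Tabs in top: about (140,218), (187,220) and (244,226).

```bash
python3 - <<'E'
from h import *
c=robot.camera("top")
f=lambda P:np.array(P)/4+[100-.4,150-.4]
def show(n,P,z): 
    w=ray(c,f(P),z); print(n,w[:,:2].round(4).tolist()); return w
b=show("board",[(115,98),(713,147),(697,363),(83,316)],.012)
print("centre",b.mean(0), "yaws",[np.degrees(np.arctan2(-(p-q)[0],(p-q)[1])) for p,q in((b[0],b[1]),(b[3],b[2]))])
show("tabs front mid",[(158,297),(345,309),(574,328)],.076)
show("tabL l/r",[(132,270),(187,273)],.076);show("tabM",[(320,281),(375,284)],.076);show("tabR",[(549,303),(605,305)],.076)
show("lidfront L",[(76,262),(250,284)],.072);show("M",[(295,272),(464,297)],.072);show("R",[(517,302),(683,308)],.072)
im=c["img"][205:280,295:445];cv2.imwrite("pics/tray.png",cv2.resize(im,None,fx=5,fy=5)[:,:,::-1])
for p in([308,216],[346,213],[350,266],[311,269]): print(ray(c,p,.02).round(3))
E
```

```text
board [[0.693, 0.2434], [0.6508, -0.2225], [0.4842, -0.2093], [0.5216, 0.2573]]
centre [0.58739337 0.01723415 0.012     ] yaws [np.float64(-5.1745611042107305), np.float64(-4.575177771746996)]
tabs front mid [[0.5259, 0.1792], [0.5167, 0.0428], [0.5023, -0.1217]]
tabL l/r [[0.5457, 0.1995], [0.5433, 0.1589]]
tabM [[0.5371, 0.0616], [0.5348, 0.0217]]
tabR [[0.5204, -0.1036], [0.5188, -0.1437]]
lidfront L [[0.5524, 0.243], [0.5358, 0.1134]]
M [[0.5445, 0.0809], [0.5257, -0.0421]]
R [[0.5219, -0.0803], [0.5169, -0.1995]]
[[ 0.556 -0.313  0.02 ]]
[[ 0.565 -0.428  0.02 ]]
[[ 0.405 -0.435  0.02 ]]
[[ 0.397 -0.318  0.02 ]]
```

View pics/tray.png

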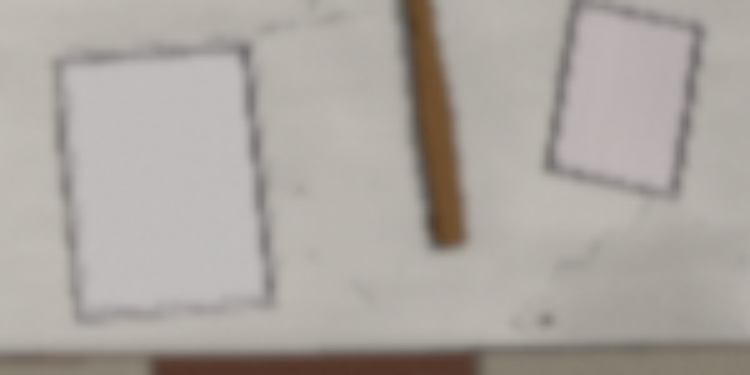

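The left box outline is 160 x 117 mm, so it is the larger tray, centred at about (0.481, -0.374). The other is clearly smaller. Next I move over the left tab and look with the wrist camera.

```bash
python3 - <<'E'
from h import *
print(tool([.50,.178,.22]))
E
```

```text
[-433.89694995 -319.26087617   24.54232146]
```

Call:
move_arm:
  series: "-434 -319 25 0 0 -8;-434 -319 25 0 0 -8;-434 -319 25 0 0 -8;-434 -319 25 0 0 -8;-434 -319 25 0 0 -8;-434 -319 25 0 0 -8;-434 -319 25 0 0 -8;-434 -319 25 0 0 -8"
  jaw: 0.7

```text
time: 1.82
position: [0.3736, 0.3393, 0.2293]
tool_rot: [0.066, 0.998, 0.0, 0.0]
ft_force: [0.5, -0.3, -0.2]
grip_width: 0.061
grip_force: 0.0
```

Call:
move_arm:
  series: "-146 -143 10 0 0 0;-146 -143 10 0 0 0;-146 -143 10 0 0 0;-146 -143 10 0 0 0;-146 -143 10 0 0 0;-146 -143 10 0 0 0;-146 -143 10 0 0 0"

```text
time: 2.4
position: [0.4999, 0.1781, 0.219]
tool_rot: [0.068, 0.998, 0.0, 0.0]
ft_force: [-0.8, 0.7, 0.3]
grip_width: 0.0609
grip_force: 0.0
```

```bash
python3 - <<'E'
from h import *
o=robot.get_obs();print(o["position"],o["tool_rot"],o["q"].round(3) if hasattr(o["q"],"round") else o["q"])
c=robot.camera("wrist");save(c,"w1.png")
M=c["world_to_cam"];print(-M[:3,:3].T@M[:3,3],M[2,:3])
for t in["case_left","front_left","front_mid","case_mid"]:
    for r in robot.tip_of(c,t)[:1]: print(t,np.round(r["xyz"],4),round(r["p"],2),proj(c,r["xyz"])[0].round())
E
```

```text
[0.49994736 0.17811652 0.21903431] [6.82636542e-02 9.97667298e-01 1.29936098e-04 1.35014412e-04] [ 0.131  0.435  1.696  0.     1.01  -1.303]
[0.41776955 0.18868179 0.35925094] [ 0.30073067 -0.04286475 -0.95274534]
case_left [0.6062 0.1887 0.0097] 0.83 [302. 271.]
front_mid [0.5366 0.0235 0.0736] 0.95 [106. 258.]
case_mid [0.5901 0.0164 0.014 ] 0.93 [138. 279.]
```

View pics/w1.png

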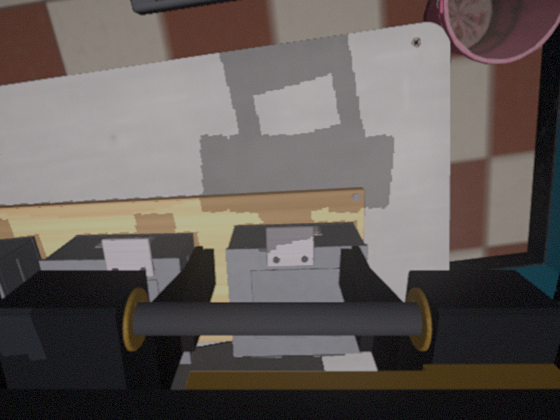

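The wrist view (up = towards the robot) shows the left tab spanning (266..313, 227..264) and its lid's front edge from about (231,247) to (364,243). The mid tab is at (105..152, 238..270).

```bash
python3 - <<'E'
from h import *
c=robot.camera("wrist")
g=cv2.resize(c["img"][205:285,30:380],None,fx=2.28,fy=2.28*2,interpolation=2)
cv2.imwrite("pics/w1z.png",g[:,:,::-1])
print("tabL",ray(c,[(266,228),(313,227),(266,264),(314,263)],.076).round(4).tolist())
print("tabM",ray(c,[(105,239),(151,238)],.076).round(4).tolist())
E
```

```text
tabL [[0.5244, 0.1672, 0.076], [0.5285, 0.2058, 0.076], [0.557, 0.1626, 0.076], [0.5614, 0.2034, 0.076]]
tabM [[0.5167, 0.0323, 0.076], [0.5208, 0.0708, 0.076]]
```

View pics/w1z.png

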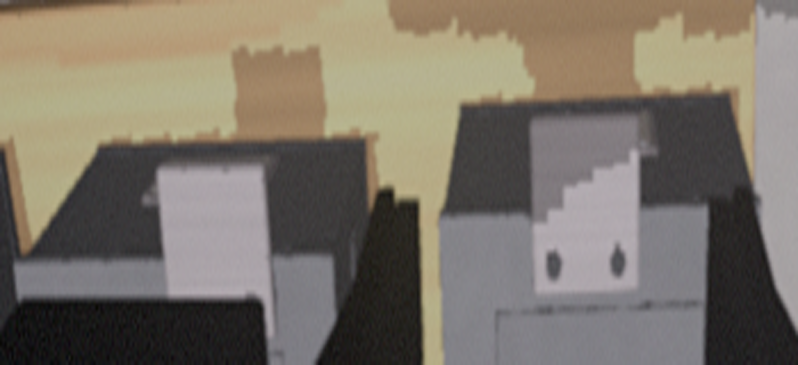

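```bash
python3 - <<'E'
from h import *
c=robot.camera("wrist")
f=lambda P:np.array(P)/[2.28,4.56]+[30-.4,205-.4]
for n,t,l in(("L",[(530,115),(640,115)],[(440,213),(708,205)]),("M",[(160,164),(266,166)],[(15,262),(335,255)])):
    T=ray(c,f(t),.076);L=ray(c,f(l),.072);d=L[1]-L[0]
    yaw=np.arctan2(-d[0],d[1]);ex=np.array([np.cos(yaw),np.sin(yaw),0])
    print(n,T.round(4).tolist(),L.round(4).tolist(),np.degrees(yaw),"tab-lid dist",(T.mean(0)-L[0])@ex,"grasp",(T.mean(0)+ex*.008).round(4))
    print(tool(T.mean(0)+ex*.008))
E
```

```text
L [[0.5257, 0.1638, 0.076], [0.5309, 0.2034, 0.076]] [[0.5425, 0.1271, 0.072], [0.5539, 0.227, 0.072]] -6.521359400391779 tab-lid dist -0.020469180183642223 grasp [0.5363 0.1827 0.076 ]
[-38.07358109   6.61715362 143.29179443]
M [[0.5177, 0.0275, 0.076], [0.5231, 0.0662, 0.076]] [[0.5316, -0.0354, 0.072], [0.5459, 0.086, 0.072]] -6.7019824853760355 tab-lid dist -0.020760742367993957 grasp [0.5283 0.0459 0.076 ]
[ -47.9288406  -130.01404733  143.28516834]
```

Call:
move_arm:
  series: "-37 5 40 0 0 1;-37 5 80 0 0 1;-37 5 110 0 0 1;-37 5 125 0 0 1;-37 5 130 0 0 1;-37 5 130 0 0 1"

```text
time: 3.25
position: [0.5347, 0.1805, 0.0878]
tool_rot: [0.074, 0.997, -0.0, -0.002]
ft_force: [0.2, -0.8, 0.3]
grip_width: 0.0608
grip_force: 0.0
```

Call:
move_arm:
  series: "0 0 0 0 0 0;0 0 0 0 0 0;0 0 0 0 0 0;0 0 0 0 0 0;0 0 0 0 0 0;0 0 0 0 0 0"
  jaw: 0.3
  newtons: 8

```text
time: 3.75
position: [0.5356, 0.1831, 0.0904]
tool_rot: [0.076, 0.997, 0.003, 0.0]
ft_force: [-3.6, 12.2, 0.1]
grip_width: 0.0399
grip_force: 9.4
```

Call:
move_arm:
  series: "0 3 0 0 0 0;0 3 0 0 0 0;-1 3 -11 0 0 0;-3 3 -21 0 0 0;-3 3 -21 0 0 0"

```text
time: 4.17
position: [0.5387, 0.1832, 0.1123]
tool_rot: [0.075, 0.997, 0.001, -0.0]
ft_force: [-5.4, 5.5, 0.0]
grip_width: 0.0401
grip_force: 11.1
```

Call:
move_arm:
  series: "-2 1 -10 0 0 0;-6 2 -20 0 0 0;-10 2 -30 0 0 0;-16 2 -39 0 0 0;-22 2 -48 0 0 0;-29 2 -56 0 0 0;-29 2 -56 0 0 0"

```text
time: 4.75
position: [0.5712, 0.18, 0.1697]
tool_rot: [0.075, 0.997, 0.001, 0.003]
ft_force: [-3.1, 2.3, 2.1]
grip_width: 0.0395
grip_force: 8.0
```

Call:
move_arm:
  series: "-9 0 -9 0 0 0;-19 0 -17 0 0 0;-30 0 -24 0 0 0;-42 0 -29 0 0 0;-54 0 -33 0 0 0;-66 0 -36 0 0 0;-66 0 -36 0 0 0"

```text
time: 5.33
position: [0.6379, 0.1722, 0.2045]
tool_rot: [0.076, 0.997, 0.003, 0.005]
ft_force: [0.7, 7.9, 2.6]
grip_width: 0.0395
grip_force: 8.0
```

Call:
move_arm:
  series: "-13 1 -2 0 0 0;-26 1 -2 0 0 0;-38 1 -1 0 0 0;-50 1 2 0 0 0;-50 1 2 0 0 0"

```text
time: 5.75
position: [0.688, 0.1668, 0.2022]
tool_rot: [0.076, 0.997, 0.004, 0.005]
ft_force: [2.8, 8.2, 3.4]
grip_width: 0.0397
grip_force: 8.0
```

Call:
move_arm:
  series: "0 0 0 0 0 0;0 0 0 0 0 0;0 0 0 0 0 0;0 0 0 0 0 0"
  jaw: 0.7

```text
time: 6.08
position: [0.6833, 0.1628, 0.2004]
tool_rot: [0.075, 0.997, -0.001, 0.0]
ft_force: [-0.3, -0.4, 0.0]
grip_width: 0.0568
grip_force: 0.0
```

Call:
move_arm:
  series: "0 0 -30 0 0 0;0 0 -60 0 0 0;40 0 -70 0 0 0;80 0 -70 0 0 0;120 0 -70 0 0 0;150 0 -60 0 0 0;150 0 -60 0 0 0"

```text
time: 6.67
position: [0.5251, 0.186, 0.258]
tool_rot: [0.074, 0.997, -0.001, -0.006]
ft_force: [-1.0, 0.1, -0.6]
grip_width: 0.0607
grip_force: 0.0
```

```bash
python3 - <<'E'
from h import *
c=robot.camera("wrist");save(c,"w2.png")
for n,cc in(("wrist",c),("top",robot.camera("top"))):
  for t in["nozzle","nut_large","nut_small"]:
    for r in robot.tip_of(cc,t)[:2]: print(n,t,np.round(r["xyz"],4),round(r["p"],2),proj(cc,r["xyz"])[0].round())
E
```

```text
wrist nozzle [0.6048 0.1836 0.0196] 0.84 [287. 242.]
top nozzle [0.6074 0.1835 0.0114] 0.47 [146. 201.]
```

View pics/w2.png

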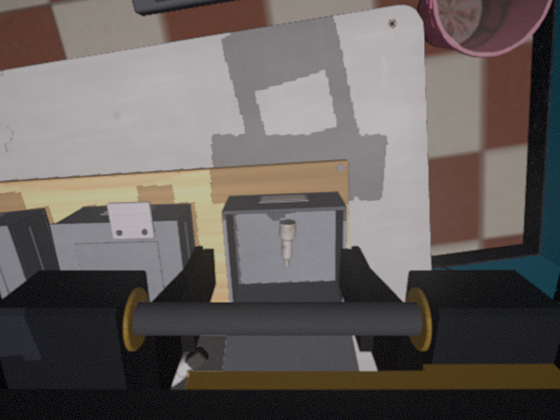

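The left lid stands open. In its case a nozzle shows: collar at (288,229) on the robot side, stem tip at about (287,265). No nut shows there. Enlarged crop to confirm.

```bash
python3 - <<'E'
from h import *
c=robot.camera("wrist")
cv2.imwrite("pics/w2z.png",cv2.resize(c["img"][185:300,210:360],None,fx=5,fy=5,interpolation=2)[:,:,::-1])
w=ray(c,[(288,222),(288,237),(288,229),(287,265)],.025);print(w.round(4).tolist());print([tool(x).round(1) for x in w])
d=w[3]-w[2];print("yaw of axis",np.degrees(np.arctan2(d[1],d[0])))
print(robot.get_obs()["tool_rot"])
E
```

```text
[[0.5955, 0.1877, 0.025], [0.613, 0.1852, 0.025], [0.6036, 0.1865, 0.025], [0.6467, 0.1792, 0.025]]
[array([-58.4,  10.7, 235.1]), array([-76. ,  10.9, 235.2]), array([-66.5,  10.8, 235.2]), array([-110.3,   10. ,  235.2])]
yaw of axis -9.627557205390895
[ 7.50891474e-02  9.97176752e-01 -6.21259622e-06  3.81915420e-04]
```

View pics/w2z.png

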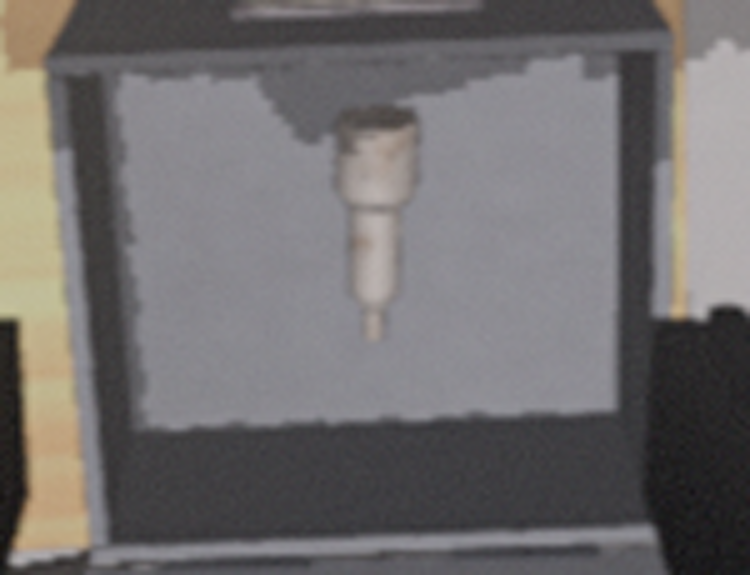

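```bash
python3 - <<'E'
from h import *
c=robot.camera("wrist");im=cv2.imread("pics/w2z.png")
print("front rim expected",proj(c,[.548,.18,.067]))
f=lambda P:np.array(P)/5+[210-.4,185-.4]
P=f([(378,112),(378,205),(376,300),(373,345),(337,165),(418,165)]);print(P.round(1).tolist())
w=ray(c,P,.025);print(w.round(4).tolist())
print([round(1e3*np.linalg.norm(w[i]-w[0]),1) for i in range(6)],np.linalg.norm(w[4]-w[5]))
d=w[2]-w[0];print(np.degrees(np.arctan2(d[1],d[0])));g=(w[0]+w[1])/2;print(g,tool(g))
print(proj(c,robot.search_frame(c,"nozzle")[0]["xyz"]))
E
```

```text
front rim expected [[274.00348524 192.67884623]]
[[285.2, 207.0], [285.2, 225.6], [284.8, 244.6], [284.2, 253.6], [277.0, 217.6], [293.2, 217.6]]
[[0.5775, 0.1872, 0.025], [0.5987, 0.1841, 0.025], [0.621, 0.1805, 0.025], [0.6317, 0.1782, 0.025], [0.5881, 0.1767, 0.025], [0.5908, 0.1941, 0.025]]
[np.float64(0.0), np.float64(21.4), np.float64(44.0), np.float64(55.0), np.float64(15.0), np.float64(14.9)] 0.01757031752242096
-8.852966654361822
[0.58807077 0.18568564 0.025     ] [-51.72419976   7.62502362 235.06656644]
[[282.18407918 222.62303797]]
```

Call:
move_arm:
  series: "-52 7 0 0 0 0;-52 7 0 0 0 0;-52 7 40 0 0 0;-52 7 80 0 0 0;-52 7 120 0 0 0;-52 7 150 0 0 0;-52 7 170 0 0 0;-52 7 170 0 0 0"
  jaw: 0.5

```text
time: 7.88
position: [0.584, 0.1847, 0.0851]
tool_rot: [0.075, 0.997, -0.001, -0.005]
ft_force: [-0.5, -0.3, -0.2]
grip_width: 0.0436
grip_force: 0.0
```

Call:
move_arm:
  series: "0 0 15 0 0 0;0 0 30 0 0 0;0 0 42 0 0 0;0 0 48 0 0 0;0 0 50 0 0 0;0 0 50 0 0 0"

```text
time: 8.38
position: [0.5875, 0.1854, 0.0403]
tool_rot: [0.075, 0.997, 0.0, 0.0]
ft_force: [0.4, 0.1, -0.0]
grip_width: 0.0434
grip_force: 0.0
```

```bash
python3 - <<'E'
from h import *
o=robot.get_obs();print(o["position"],o["ft_force"],o["grip_width"]);print(tool([.5885,.1856,.041]))
c=robot.camera("wrist")
print([(r["xyz"],r["p"]) for r in robot.search_frame(c,"nozzle")[:1]])
cv2.imwrite("pics/w3.png",c["img"][100:420,130:430,::-1])
E
```

```text
[0.58746666 0.18540389 0.04033264] [ 0.35831988  0.05289316 -0.03187413] 0.043429280339800216
[-0.99271234  0.34792794 -0.66715292]
[([0.5849, 0.1843, 0.0334], 0.8)]
```

View pics/w3.png

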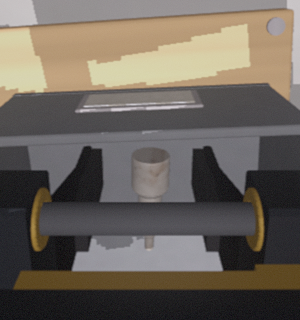

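The collar sits midway between the fingertips at crop (150,172). Closing.

Call:
move_arm:
  series: "0 0 0 0 0 0;0 0 0 0 0 0;0 0 0 0 0 0;0 0 0 0 0 0;0 0 0 0 0 0;0 0 0 0 0 0"
  jaw: 0
  newtons: 15

```text
time: 8.98
position: [0.5873, 0.1854, 0.0403]
tool_rot: [0.075, 0.997, 0.0, 0.0]
ft_force: [0.2, 0.4, 1.2]
grip_width: 0.0163
grip_force: 15.0
```

Call:
move_arm:
  series: "0 0 -10 0 0 0;0 0 -30 0 0 0;0 0 -60 0 0 0;0 0 -90 0 0 0;0 0 -120 0 0 0;0 0 -150 0 0 0;0 0 -160 0 0 0;0 0 -160 0 0 0"

```text
time: 9.65
position: [0.5892, 0.1856, 0.204]
tool_rot: [0.075, 0.997, 0.001, 0.004]
ft_force: [0.3, 0.2, -0.1]
grip_width: 0.0159
grip_force: 15.0
```

```bash
python3 - <<'E'
from h import *
o=robot.get_obs();print(o["position"],o["ft_force"],o["grip_width"])
print(tool([.478,-.374,.20]))
c=robot.camera("wrist")
print([(r["xyz"],r["p"]) for r in robot.tip_of(c,"nozzle")[:1]])
cv2.imwrite("pics/w4.png",c["img"][100:420,130:430,::-1])
E
```

```text
[0.58919768 0.18564736 0.20398843] [ 0.34799849  0.16663207 -0.10237249] 0.015887549772340772
[  26.63703664 -569.9732781     2.63293781]
[([0.6045, 0.1797, 0.1782], 0.83)]
```

View pics/w4.png

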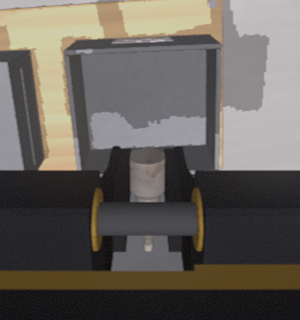

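Call:
move_arm:
  series: "2 -30 -5 0 0 0;5 -70 -5 0 0 0;7 -110 -5 0 0 0;10 -150 -5 0 0 0;13 -190 -5 0 0 0;15 -230 -5 0 0 0;18 -265 -5 0 0 0;20 -300 -5 0 0 0"

```text
time: 10.42
position: [0.5203, -0.1095, 0.2027]
tool_rot: [0.075, 0.997, 0.001, -0.003]
ft_force: [0.2, -0.7, -0.2]
grip_width: 0.0163
grip_force: 15.0
```

Call:
move_arm:
  series: "3 -40 0 0 0 0;5 -80 0 0 0 0;8 -120 0 0 0 0;11 -160 0 0 0 0;14 -200 0 0 0 0;16 -240 10 0 0 0;18 -270 20 0 0 0;18 -270 20 0 0 0"

```text
time: 11.08
position: [0.462, -0.3778, 0.1809]
tool_rot: [0.077, 0.997, 0.0, -0.002]
ft_force: [-0.9, 0.7, -0.8]
grip_width: 0.0161
grip_force: 15.0
```

```bash
python3 - <<'E'
from h import *
o=robot.get_obs();print(o["position"],o["ft_force"],o["grip_width"],o["time"])
print(tool([.466,-.372,.0305]))
c=robot.camera("wrist")
print([(r["xyz"],r["p"]) for r in robot.tip_of(c,"nozzle")[:1]],[(r["xyz"],r["p"]) for r in robot.tip_of(c,"tray")[:2]])
E
```

```text
[ 0.46199545 -0.37775187  0.18092745] [-0.87674149  0.74614029 -0.84529421] 0.016118603711155807 11.0833
[ -3.63587882   6.23843472 150.41742289]
[([0.4791, -0.3829, 0.1558], 0.79)] [([0.4771, -0.369, 0.0019], 0.94), ([0.5319, -0.6625, 0.0026], 0.65)]
```

Call:
move_arm:
  series: "-4 6 30 0 0 0;-4 6 60 0 0 0;-4 6 90 0 0 0;-4 6 115 0 0 0;-4 6 132 0 0 0;-4 6 143 0 0 0;-4 6 148 0 0 0;-4 6 150 0 0 0"

```text
time: 11.9
position: [0.4697, -0.3659, 0.0345]
tool_rot: [0.074, 0.997, 0.001, -0.001]
ft_force: [0.3, -0.1, 0.8]
grip_width: 0.016
grip_force: 15.0
```

Call:
move_arm:
  series: "0 0 1 0 0 0;0 0 2 0 0 0;0 0 2 0 0 0"

```text
time: 12.15
position: [0.4701, -0.3677, 0.0342]
tool_rot: [0.075, 0.997, -0.001, 0.001]
ft_force: [-0.1, -0.4, -0.3]
grip_width: 0.0161
grip_force: 15.0
```

Call:
move_arm:
  series: "0 0 1 0 0 0;0 0 2 0 0 0;0 0 3 0 0 0;0 0 4 0 0 0;0 0 4 0 0 0"

```text
time: 12.57
position: [0.4694, -0.3672, 0.029]
tool_rot: [0.075, 0.997, 0.0, -0.0]
ft_force: [-0.2, 0.7, -0.7]
grip_width: 0.0157
grip_force: 15.0
```

Call:
move_arm:
  series: "0 0 1 0 0 0;0 0 1 0 0 0;0 0 2 0 0 0;0 0 2 0 0 0"

```text
time: 12.9
position: [0.4696, -0.3674, 0.0282]
tool_rot: [0.075, 0.997, -0.0, 0.0]
ft_force: [-1.8, 1.1, 6.8]
grip_width: 0.0158
grip_force: 15.0
```

Contact with the tray floor (6.8 N upwards). Releasing.

Call:
move_arm:
  series: "0 0 -1 0 0 0;0 0 -1 0 0 0;0 0 -1 0 0 0;0 0 -1 0 0 0;0 0 -1 0 0 0"
  jaw: 0.45

```text
time: 13.32
position: [0.4695, -0.3672, 0.0279]
tool_rot: [0.075, 0.997, 0.0, -0.0]
ft_force: [-0.4, -0.6, 0.1]
grip_width: 0.0369
grip_force: 0.0
```

Call:
move_arm:
  series: "0 0 -10 0 0 0;0 0 -30 0 0 0;0 0 -60 0 0 0;0 0 -100 0 0 0;0 0 -140 0 0 0;0 0 -170 0 0 0;0 0 -170 0 0 0"

```text
time: 13.9
position: [0.4725, -0.3704, 0.206]
tool_rot: [0.075, 0.997, -0.005, 0.005]
ft_force: [0.2, 0.1, 0.8]
grip_width: 0.0393
grip_force: 0.0
```

```bash
python3 - <<'E'
from h import *
c=robot.camera("wrist")
print([(r["xyz"],r["p"]) for r in robot.tip_of(c,"nozzle")[:2]],[(r["xyz"],r["p"]) for r in robot.tip_of(c,"tray")[:2]],robot.get_obs()["ft_force"])
t=robot.camera("top")["img"][150:280,110:360]
w=c["img"][100:400,130:430]
cv2.imwrite("pics/end.png",np.hstack([cv2.resize(t,(500,260)),cv2.resize(w,(260,260))])[:,:,::-1])
E
```

```text
[([0.4892, -0.374, 0.0072], 0.83)] [([0.5303, -0.6588, 0.0024], 0.85), ([0.4797, -0.3694, 0.0025], 0.78)] [0.42390414 1.70414614 0.31664371]
```

View pics/end.png

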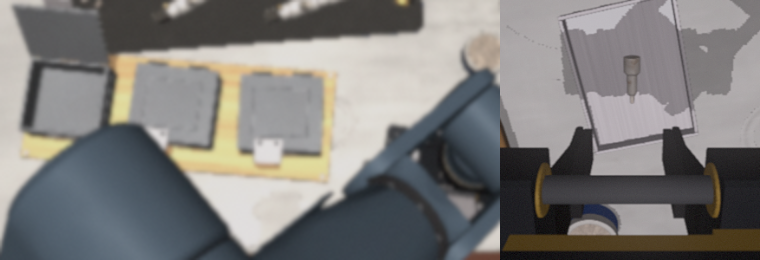

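The left lid stands open and the mid and right lids are shut. The nozzle lies near the tray's middle, and the gripper is clear of everything.

```bash
python3 -c "
from h import *
print(robot.hand_in())"
```

```text
the job is handed in; nothing more can be done
None
```

The nozzle was in the left-hand case; it now rests near the middle of the larger steel tray, the left lid stands open, the middle and right cases are still shut, and the job is handed in (no verdict was returned).

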